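Shim the rocking bedside organiser

ROBOT

A 6-joint arm with a two-finger parallel gripper is mounted at the origin on the work surface. World frame = base frame: x ahead of the robot, y to its left, z up, the work surface at z = 0. Lengths are in mm, angles in rad, forces in N, time in s.
With the tool pointing down it reaches from about 325 to 750 mm from the base axis. Payload 7.6 kg.
Tool frame: the origin (TCP) lies between the finger pads; the fingertips stand 22 mm ahead of it and the grasp point (between the pads) lies 3 mm ahead of it; y points along the fingers, x is the direction in which the jaws open and shut, and the axes are right-handed (so a half turn about y gives the same grasp; the last joint's range is limited). The gripper opens to 85 mm and grips with 20 to 120 N. Pads are 22 mm wide; open, the fingers measure 114 mm over their backs; the gripper's body (76 mm by 85 mm) begins 54 mm behind the grasp point. The pads swing forward as they close: fully open they stand 13 mm farther back than shut.
Start: joints at [1.214, 0.052, 1.401, -0, 1.689, -0.07], TCP at [148.497, 503.58, 253.323] pointing down, gripper open.
Joint ranges: [-2.9, 2.9], [-0.91, 2.17], [0.12, 2.37], [-1.06, 4.2], [0.26, 2.73], [-2.93, 2.93]. Speed limits (rad/s): [2.57, 2.57, 3.01, 3.14, 3.14, 3.14].

INTERFACE

Orientations are given as a rotation vector (axis times angle).
In Python, from station import read_state, snapshot, calibration, hand_in gives the robot as it stands. The module is installed in compiled form; this text tells all that it offers.
- The arm moves only by the tool send_rows, never from a script. Its argument "plan" is a list of rows, each an object with "travel": the shift along the tool's x, y, z in mm, a list of three; "yaw": the turn about the tool's y in degrees. A call has exactly 10 rows; each row is the pose to reach, as a shift and turn from the pose commanded when the call began, along the tool's axes at that moment; what a row does not reach only later rows make up. A row lasts 1/8 s, in which the tool goes at most 62.5 mm and 10.7 degrees, less where a joint would pass 70% of its speed; a pose out of reach is approached as far as the arm can. A call with a gripper value outside its range is refused whole. "claw" is the finger opening in mm, from 0 to 85.4, set as the call begins (left out, the last holds). The fingers move at their own pace and stop on an object; "squeeze" is the grip in N (left out, the last holds). Time passes only in rows, so rows that repeat a pose let the fingers close, or fill a call up. It gives the time, the measured TCP pose, the force and the opening at its end, in the units of the state.
- read_state(): the state, without advancing time (a new reading comes with each control period).
- snapshot(name): name is "scene" or "top" or "wrist"; returns (picture, depth): 400x640x3 uint8, red, green, blue; 400x640 float32, mm along the optical axis (not along the pixel's ray), 0 where there is no reading.
- calibration(name): a dict with "mtx" (3x3 intrinsics, pixels), "rvec" (rotation vector, rad) and "tvec" (3), from world to camera coordinates, as OpenCV has them. Camera axes: x right, y down, z forward; pixel columns grow to the right and rows downward; lengths in mm; the calibration is good to about 2 mm. A picture is of the moment at which its call begins: read the wrist's pose just before it. calibration takes no time and is no camera call; for the wrist camera it gives the pose at the moment of the call.
- hand_in(): hands the job in, once; it reports no verdict.
The state is a dict: "clock": time; "qpos": joint angles; "dq": joint speeds; "tau": joint torques, N m; "position": TCP position; "tcp_rot": TCP orientation; "force": force on the tool from outside, world axes, zero at the start; "wrist_torque": the same for the moment, N m; "opening": finger opening in mm.
Only numpy, scipy, OpenCV 4.12 (cv2) and the standard library are available. Lean on these libraries where they do the work, as an engineer would, in place of code of your own. Each camera call takes 0.05 s, during which the arm holds its last target. There are 200 camera calls.

TASK

The white bedside organiser rocks because its front right foot is screwed in too far and hangs clear of the nightstand. Tip its tilt-out bin shut, which otherwise hangs over that corner, then push the plain wooden wedge, thin end first, straight in from the front under the short foot until it jams tight and stays jammed when you let go. Do not force it: a push of about one kilogram is plenty; the organiser must not be shoved along or jacked up off its other feet, and leave the other things alone.

Things in the scene. Friction and masses are not known exactly. Their poses are not given: they have to be found in the camera images.
- organiser: White bedside organiser with tilt-out bin, 160 mm deep (x) by 240 wide (y) by 198 tall, about 4.3 kg (+-13%), standing loose on three of its four round feet. Origin at nightstand level under its middle; own x points to its back, so the bin side faces own -x; z up. Underside 18 mm above the nightstand. Feet: discs 26 mm across, centres 60 mm to front and back and 85 mm to the sides of the middle.
- short_foot (a point): Point on the nightstand below the centre of the short front right foot (own -x, -y). The foot's flat underside hangs 4 to 9.5 mm above it, by an unknown amount. Its front rim is 13 mm, the organiser's front face 20 mm, ahead of this point. Once a wedge touches, resistance climbs steeply within 2 or 3 mm; pushed with 17 N or more the organiser starts to slide or rise.
- bin (a joint): Tilt-out bin, rad: 0 shut against its stop, 0.7 fully open (top leans out to own -x). Starts part open, stays where left; takes 1 to 2 N at its top. Hinge along the organiser's y, 76 mm ahead of its middle, 50 mm above the nightstand. Front panel 4 mm thick, 224 wide, rises 132 from the hinge, upright when shut.
- bin_lip (a point): Middle of the finger lip (90 mm wide, 14 deep, 6 thick) that sticks out in front of the bin's front panel at its upper edge: 128 mm from the hinge along the panel and 8 mm in front of it.
- shim: Plain brown wooden wedge lying flat, 125 mm long, 32 wide, 40 g; thickness grows evenly from 2.5 mm at the thin end (own +x) to 21.25 mm at the thick end (own -x), 0.15 mm per mm. Origin at the centre of its underside, own z up. Once pressed in it holds by friction; pushing it in takes roughly 1.2 to 1.8 times the clamping force it makes.
- shim_tip (a point): Middle of the lower edge of the wedge's thin end, 62.5 mm from its origin along its own +x.
- shim_tail (a point): Middle of the lower edge of the wedge's thick end, 62.5 mm from its origin along its own -x.
- comb: Bystander: pink plastic comb lying flat, 170 by 32 by 6 mm; origin under its middle, long axis x.
- hair_clip: Bystander: stainless hair clip lying flat, 75 by 14 by 13 mm; origin under its middle, long axis x.
- ring_dish: Bystander: round white ceramic ring dish, 90 mm across, 22 mm high; origin under its middle.
- clock: Bystander: oak alarm clock, 50 by 110 by 71 mm; origin under its middle.
- lotion: Bystander: white lotion bottle, 52 mm across, 150 mm tall; origin under its middle.
- tumbler: Bystander: glass tumbler, 72 mm across, 100 mm tall; origin under its middle.
There are look-alikes about, which are no part of the job. There is more than one size of the shim; the job needs the middle-sized.

How it is judged:
By the outcome, as a careful person would: the job done as asked, in the order asked, and still so for the second after the job is handed in, with the robot touching nothing.
It also fails if it takes over 59 s, if anything falls off the work surface, if the arm or the gripper's body presses on something with over 40 N, if the wrist force passes 120 N, or if a joint passes its speed limit or range.

## Working session

There is one attempt and no reset: what is moved stays moved. The work goes in short steps, Python scripts to look and compute and a tool call to move; the robot and the scene stay as the last step left them, time stands still between calls to the robot, and variables do not carry over. Pictures are saved under pics/ and viewed, about 8 in all and at most 12, crops included, and the job is handed in when it is done.

Besides the shell and the picture viewer there is one more tool, called after "Request:" by a JSON object that holds its "name" and its "arguments", one argument or row to a line. send_rows: Moves the arm, as the interface text tells. Its arguments: {"type":"object","properties":{"plan":{"type":"array","items":{"type":"object","properties":{"travel":{"type":"array","items":{"type":"number"}},"yaw":{"type":"number"}}}},"claw":{"type":"number"},"squeeze":{"type":"number"}},"required":["plan"]}

```bash
mkdir -p pics; cat > h.py <<'E'
import numpy as np, cv2
from station import *
def cal(n):
    c=calibration(n); return np.array(c['mtx'],float),cv2.Rodrigues(np.array(c['rvec'],float))[0],np.array(c['tvec'],float).ravel()
def ray(n,uv,z,c=None):
    K,R,t=c or cal(n); uv=np.atleast_2d(uv).astype(float)
    d=(np.linalg.inv(K)@np.c_[uv,np.ones(len(uv))].T).T@R; o=-R.T@t
    return o+d*((z-o[2])/d[:,2])[:,None]
def proj(n,P,c=None):
    K,R,t=c or cal(n); p=(K@(R@np.atleast_2d(P).T+t[:,None])).T; return p[:,:2]/p[:,2:]
def cloud(dep,c):
    K,R,t=c; v,u=np.mgrid[:400,:640]; p=np.stack([(u-K[0,2])/K[0,0]*dep,(v-K[1,2])/K[1,1]*dep,dep],-1)
    return (p-t)@R
def save(n,im): cv2.imwrite('pics/'+n+'.png',im[...,::-1])
E
python3 - <<'E'
from h import *
s=read_state();print(s)
for n in('scene','top'):
    im,d=snapshot(n);save(n+'0',im);np.save(n+'0.npy',d);np.save(n+'0i.npy',im)
    K,R,t=cal(n);print(n,K[0,0],-R.T@t,R[2])
E
```

```text
{'clock': 0.0, 'qpos': array([ 1.21372150e+00,  5.28532233e-02,  1.40175672e+00,  5.91843713e-06,
        1.68856880e+00, -7.03082782e-02]), 'dq': array([ 9.21722753e-04,  1.08346575e-04, -1.04388398e-03, -1.19413858e-03,
        9.05005902e-05,  1.52487758e-03]), 'tau': array([ 7.47707727e-04, -3.81671655e+01, -3.60191309e+01, -1.09416288e-05,
        6.25208864e-03, -4.73794401e-06]), 'position': array([148.38470562, 503.31602318, 252.44762444]), 'tcp_rot': array([-1.33219392, -0.99441423,  0.99663707]), 'force': array([-0.20897805, -0.67989638, -0.3964142 ]), 'wrist_torque': array([-0.01178701, -0.00274639,  0.02182912]), 'opening': 85.63490497759508}
scene 420.73383752757866 [1330.78857554  195.2862136   904.81441371] [-0.74807983 -0.08892486 -0.6576237 ]
top 394.8949266073015 [ 349.67362518   95.16764084 1023.04686687] [ 0.12431258 -0.01766167 -0.99208591]
```

View pics/top0.png

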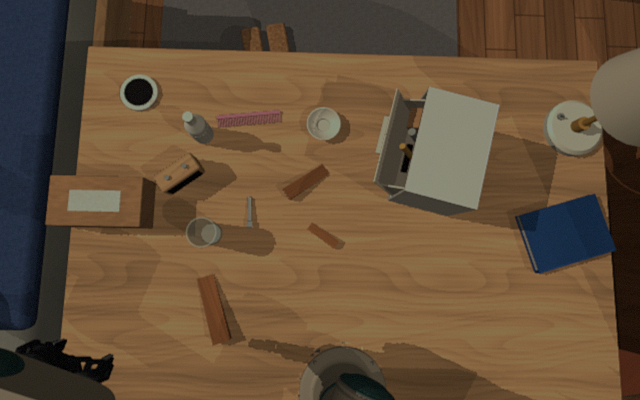

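View pics/scene0.png

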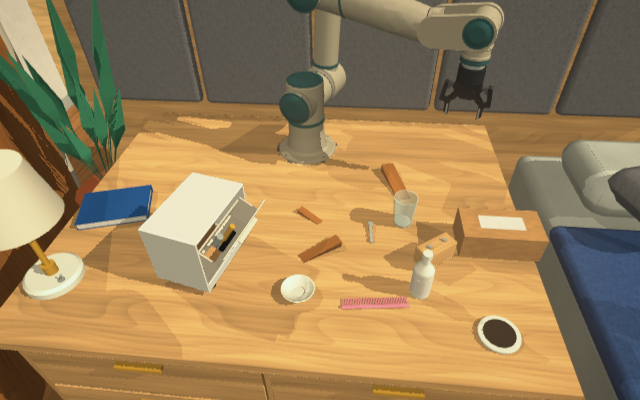

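The organiser is at (440,150) in the top view, its bin facing image left (world +y). There are three wedges, at (305,182), (325,235) and (213,310), and I expect the first to be the middle-sized one. Next I'll measure.

```bash
python3 - <<'E'
from h import *
s=read_state();R=cv2.Rodrigues(np.array(s['tcp_rot']))[0];print('tool axes cols\n',R.round(3))
im=np.load('top0i.npy');d=np.load('top0.npy');c=cal('top');P=cloud(d,c)
print('table z',np.median(P[260:300,300:480,2]))
hsv=cv2.cvtColor(im,cv2.COLOR_RGB2HSV)
for nm,(u,v) in dict(mid=(305,182),small=(325,235),big=(213,310)).items(): print(nm,hsv[v,u],P[v,u])
print('table hsv',hsv[250,400],hsv[160,290])
# wedges by height + colour
for nm,(u0,v0,u1,v1) in dict(mid=(275,155,338,208),small=(298,215,355,255),big=(190,265,240,355)).items():
    h=hsv[v0:v1,u0:u1].astype(int); m=((h[...,0]<11)&(h[...,1]>110)).astype(np.uint8)
    cs=cv2.findContours(m,cv2.RETR_EXTERNAL,cv2.CHAIN_APPROX_NONE)[0];k=max(cs,key=cv2.contourArea)[:,0]+[u0,v0]
    W=ray('top',k,8.,c); r=cv2.minAreaRect(W[:,:2].astype(np.float32)); b=cv2.boxPoints(r)
    print(nm,len(k),r); 
    mm=np.zeros((400,640),np.uint8);cv2.drawContours(mm,[k.reshape(-1,1,2)],-1,1,-1);Q=P[mm>0]
    ce=np.array(r[0]);e=[b[1]-b[0],b[2]-b[1]];e=max(e,key=np.linalg.norm);e=e/np.linalg.norm(e)
    l=(Q[:,:2]-ce)@e; print('  z by l',np.polyfit(l,Q[:,2],1), 'axis',e)
# organiser top
m=(abs(P[...,2]-198)<6);m[:, :370]=0;m[:,520:]=0
cs=cv2.findContours(m.astype(np.uint8),cv2.RETR_EXTERNAL,cv2.CHAIN_APPROX_NONE)[0];k=max(cs,key=cv2.contourArea)[:,0]
W=ray('top',k,198.,c);r=cv2.minAreaRect(W[:,:2].astype(np.float32));print('org',r,'\n',cv2.boxPoints(r))
for uv in [(385,135),(400,95),(383,185),(378,150),(388,120)]: print(uv,P[uv[1],uv[0]].round(1))
crop=cv2.resize(im[60:260,270:510],None,fx=3.3,fy=3,interpolation=cv2.INTER_CUBIC)
save('crop0',cv2.resize(im[75:255,275:505],(766,600),interpolation=cv2.INTER_CUBIC))
E
```

```text
tool axes cols
 [[ 0.283 -0.    -0.959]
 [ 0.959 -0.001  0.283]
 [-0.001 -1.     0.   ]]
table z 0.07776526780000487
mid [ 12 173  87] [516.83137192 103.34917774  17.04480317]
small [ 12 169 107] [382.00775405  49.05091422   7.86214179]
big [ 13 170 105] [191.36638031 323.45011861  14.6354134 ]
table hsv [ 15 133 132] [ 15 132 131]Traceback (most recent call last):
  File "<stdin>", line 11, in <module>
ValueError: max() iterable argument is empty
```

```bash
cat > m1.py <<'E'
from h import *
im=np.load('top0i.npy');d=np.load('top0.npy');c=cal('top');P=cloud(d,c)
hsv=cv2.cvtColor(im,cv2.COLOR_RGB2HSV)
for nm,(u0,v0,u1,v1) in dict(mid=(275,155,338,208),small=(298,215,355,255),big=(190,265,240,355)).items():
    h=hsv[v0:v1,u0:u1].astype(int); m=((h[...,0]<15)&(h[...,1]>152)).astype(np.uint8)
    k=max(cv2.findContours(m,cv2.RETR_EXTERNAL,cv2.CHAIN_APPROX_NONE)[0],key=cv2.contourArea)[:,0]+[u0,v0]
    W=ray('top',k,8.,c); r=cv2.minAreaRect(W[:,:2].astype(np.float32)); b=cv2.boxPoints(r)
    mm=np.zeros((400,640),np.uint8);cv2.drawContours(mm,[k.reshape(-1,1,2)],-1,1,-1);Q=P[mm>0]
    ce=np.array(r[0]);e=max([b[1]-b[0],b[2]-b[1]],key=np.linalg.norm);e=e/np.linalg.norm(e)
    l=(Q[:,:2]-ce)@e; print(nm,r,'z by l',np.polyfit(l,Q[:,2],1).round(3), 'axis',e.round(3))
m=(abs(P[...,2]-198)<6);m[:, :370]=0;m[:,520:]=0
k=max(cv2.findContours(m.astype(np.uint8),cv2.RETR_EXTERNAL,cv2.CHAIN_APPROX_NONE)[0],key=cv2.contourArea)[:,0]
W=ray('top',k,198.,c);r=cv2.minAreaRect(W[:,:2].astype(np.float32));print('org',r,'\n',cv2.boxPoints(r))
for uv in [(385,135),(400,95),(383,185),(378,150),(388,120)]: print(uv,P[uv[1],uv[0]].round(1))
save('crop0',cv2.resize(im[75:255,275:505],(766,600),interpolation=cv2.INTER_CUBIC))
E
python3 m1.py
```

```text
mid ((520.346923828125, 101.88124084472656), (33.90907287597656, 123.43040466308594), 34.21955490112305) z by l [-0.5   16.698] axis [ 0.562 -0.827]
small ((382.5942077636719, 54.580665588378906), (84.98755645751953, 21.22576332092285), 55.95282745361328) z by l [-0.128  7.956] axis [0.56  0.829]
big ((193.54141235351562, 323.88433837890625), (166.8973846435547, 46.727596282958984), 17.298166275024414) z by l [-1.7000e-02  1.8873e+01] axis [0.955 0.297]
org ((570.0390014648438, -212.83267211914062), (160.163330078125, 240.65652465820312), 76.2829360961914) 
 [[ 434.1531  -262.09714]
 [ 667.94574 -319.16342]
 [ 705.9249  -163.5682 ]
 [ 472.13226 -106.50192]]
(385, 135) [603.5 -75.  163.7]
(400, 95) [ 707.1 -114.8  141.6]
(383, 185) [495.5 -77.1 128.5]
(378, 150) [569.1 -59.6 161.9]
(388, 120) [638.3 -81.7 164.6]
```

View pics/crop0.png

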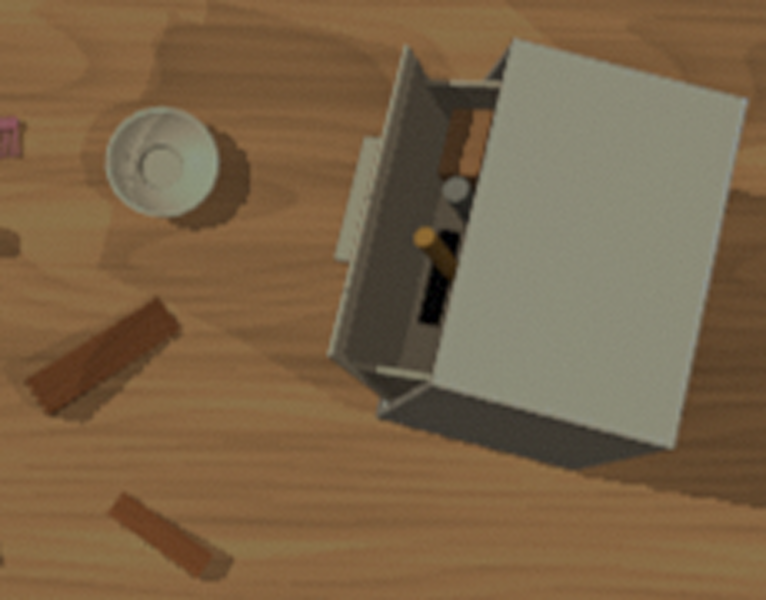

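The middle wedge is at about (520,102), and the shadow puts its thick end to image lower left. The organiser's middle is at about (570,-213), and the bin is open about 0.48 rad. I'll move over the wedge on the way to the bin and look from there.

Request:
{"name": "send_rows", "arguments": {
  "plan": [
    {"travel": [-33,0,-50],"yaw": 5},
    {"travel": [-66,0,-100],"yaw": 10},
    {"travel": [-99,0,-150],"yaw": 15},
    {"travel": [-132,0,-200],"yaw": 20},
    {"travel": [-165,0,-250],"yaw": 25},
    {"travel": [-198,0,-300],"yaw": 30},
    {"travel": [-231,0,-352],"yaw": 35},
    {"travel": [-264,0,-404],"yaw": 39.4},
    {"travel": [-297,0,-454],"yaw": 39.4},
    {"travel": [-297,0,-454],"yaw": 39.4}
  ],
  "claw": 0,
  "squeeze": 30
}}

```text
clock: 1.35
position: [501.2, 87.2, 252.1]
tcp_rot: [-1.521, -0.461, 0.465]
force: [0.2, 0.1, -0.5]
opening: 0.1
```

```bash
python3 - <<'E'
from h import *
s=read_state();print(s['clock'],s['position'],s['force'],s['opening']);print(cv2.Rodrigues(np.array(s['tcp_rot']))[0].round(3))
c=cal('wrist');im,d=snapshot('wrist');save('w1',im);np.save('w1.npy',d);np.save('w1i.npy',im);np.savez('w1c.npz',*c)
print(-c[1].T@c[2],c[1][2])
print(proj('wrist',[[520,102,8],[501.6,-134.4,0]],c))
E
```

```text
1.35 [501.22546258  87.23319529 252.06342714] [ 0.20765457  0.11501344 -0.48192693] 0.14982989105835248
[[ 0.83  -0.002 -0.557]
 [ 0.557 -0.001  0.83 ]
 [-0.002 -1.     0.001]]
[463.46740408 144.2272941  372.80709228] [ 0.1492452  -0.22816543 -0.96211559]
[[340.34799249 169.71325022]
 [234.80788542 297.38921681]]
```

View pics/w1.png

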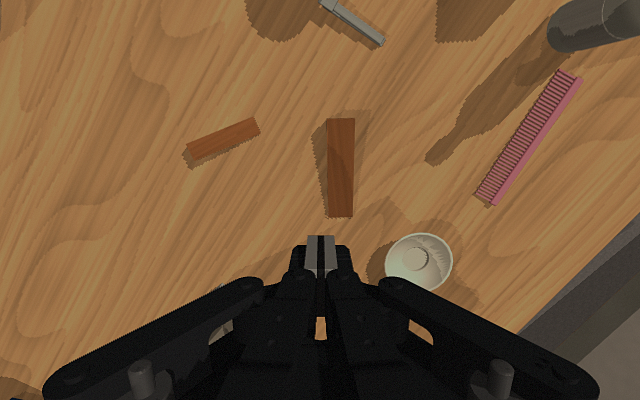

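Wrist view: the wedge is upright at (340,168). Its thick end is at the top (row 118) and its thin end at the bottom (row 216). Now I'll measure it from this picture and move on to the bin.

```bash
python3 - <<'E'
from h import *
z=np.load('w1c.npz');c=tuple(z[k] for k in z.files);im=np.load('w1i.npy');d=np.load('w1.npy');P=cloud(d,c)
h=cv2.cvtColor(im,cv2.COLOR_RGB2HSV).astype(int)
m=np.zeros((400,640),np.uint8);w=(slice(105,226),slice(310,370))
m[w]=(h[w][...,0]<15)&(h[w][...,1]>155)
k=max(cv2.findContours(m,cv2.RETR_EXTERNAL,cv2.CHAIN_APPROX_NONE)[0],key=cv2.contourArea)
mm=np.zeros_like(m);cv2.drawContours(mm,[k],-1,1,-1);mm=cv2.erode(mm,np.ones((3,3)));Q=P[mm>0]
Q=Q[(Q[:,2]>-2)&(Q[:,2]<26)]
r=cv2.minAreaRect(Q[:,:2].astype(np.float32));b=cv2.boxPoints(r);print(r,cv2.boundingRect(k))
e=max([b[1]-b[0],b[2]-b[1]],key=np.linalg.norm);e/=np.linalg.norm(e)
if e[0]<0:e=-e
l=(Q[:,:2]-np.array(r[0]))@e;f=np.polyfit(l,Q[:,2],1);print('axis',e,np.degrees(np.arctan2(e[1],e[0])),'z',f,'l',l.min(),l.max(),'table',np.median(P[60:100,150:300,2]))
E
```

```text
((519.7685546875, 101.49634552001953), (29.66169548034668, 121.95366668701172), 34.91918182373047) (327, 118, 28, 100)
axis [ 0.5724203  -0.81996036] -55.080826 z [-0.15133677 12.14124066] l -60.97684375802035 60.9768132219236 table 0.2616891901670749
```

Request:
{"name": "send_rows", "arguments": {
  "plan": [
    {"travel": [26,0,-40],"yaw": 6},
    {"travel": [26,20,-80],"yaw": 12},
    {"travel": [26,40,-120],"yaw": 18},
    {"travel": [27,60,-161],"yaw": 24},
    {"travel": [27,80,-161],"yaw": 30},
    {"travel": [27,87,-161],"yaw": 36},
    {"travel": [27,87,-161],"yaw": 42},
    {"travel": [27,87,-161],"yaw": 47.7},
    {"travel": [27,87,-161],"yaw": 47.7},
    {"travel": [27,87,-161],"yaw": 47.7}
  ]
}}

```text
clock: 2.65
position: [612.5, -26.9, 166.4]
tcp_rot: [-1.563, 0.183, -0.183]
force: [0.1, 0.1, -0.6]
opening: 0.1
```

Request:
{"name": "send_rows", "arguments": {
  "plan": [
    {"travel": [0,0,-12],"yaw": 0},
    {"travel": [0,0,-22],"yaw": 0},
    {"travel": [0,0,-30],"yaw": 0},
    {"travel": [0,0,-38],"yaw": 0},
    {"travel": [0,0,-46],"yaw": 0},
    {"travel": [0,0,-54],"yaw": 0},
    {"travel": [0,0,-62],"yaw": 0},
    {"travel": [0,0,-70],"yaw": 0},
    {"travel": [0,0,-76],"yaw": 0},
    {"travel": [0,0,-80],"yaw": 0}
  ]
}}

```text
clock: 3.9
position: [593.8, -106.0, 166.2]
tcp_rot: [-1.563, 0.186, -0.185]
force: [-0.4, -0.1, -0.5]
opening: 0.1
```

Request:
{"name": "send_rows", "arguments": {
  "plan": [
    {"travel": [0,0,-0.5],"yaw": 0},
    {"travel": [0,0,-1],"yaw": 0},
    {"travel": [0,0,-1.5],"yaw": 0},
    {"travel": [0,0,-2],"yaw": 0},
    {"travel": [0,0,-2.5],"yaw": 0},
    {"travel": [0,0,-3],"yaw": 0},
    {"travel": [0,0,-3.5],"yaw": 0},
    {"travel": [0,0,-4],"yaw": 0},
    {"travel": [0,0,-4],"yaw": 0},
    {"travel": [0,0,-4],"yaw": 0}
  ]
}}

```text
clock: 5.15
position: [593.0, -109.5, 166.2]
tcp_rot: [-1.563, 0.186, -0.185]
force: [0.1, -0.3, -0.1]
opening: -0.3
```

```bash
cat > org.py <<'E'
from h import *
import sys
s=read_state();print(s['clock'],s['position'].round(1),s['force'].round(2))
im,d=snapshot('top');save(sys.argv[1],im[75:255,275:505]);c=cal('top');P=cloud(d,c)
m=(abs(P[...,2]-198)<6);m[:, :370]=0;m[:,520:]=0
k=max(cv2.findContours(m.astype(np.uint8),cv2.RETR_EXTERNAL,cv2.CHAIN_APPROX_NONE)[0],key=cv2.contourArea)[:,0]
r=cv2.minAreaRect(ray('top',k,198.,c)[:,:2].astype(np.float32));print('org',r)
C=np.array([570,-212.8]);f=np.array([.237,.9715]);y=np.array([.9715,-.237])
L=P[(P[...,2]>120)&(P[...,2]<192)];a=(L[:,:2]-C)@f;b=(L[:,:2]-C)@y
q=(a>70)&(a<160)&(b>-118)&(b<-60);print('panel pts away from lip: a,z',[(round(A),round(Z)) for A,Z in zip(a[q],L[q,2])][:12])
Z=P[...,2];a=(P[...,:2]-C)@f
print('top z fit',np.linalg.lstsq(np.c_[P[m]-[570,-212.8,0],np.ones(m.sum())][:,[0,1,3]],P[m][:,2],rcond=None)[0])
E
python3 org.py t1
```

```text
5.15 [ 593.  -109.5  166.2] [ 0.08 -0.33 -0.06]
org ((557.5460205078125, -264.3576965332031), (54.24210739135742, 240.34762573242188), 76.22064971923828)
panel pts away from lip: a,z []
top z fit [1.78037197e-03 1.46763926e-03 1.98328342e+02]
```

Request:
{"name": "send_rows", "arguments": {
  "plan": [
    {"travel": [0,0,-0.5],"yaw": 0},
    {"travel": [0,0,-1],"yaw": 0},
    {"travel": [0,0,-1.5],"yaw": 0},
    {"travel": [0,0,-2],"yaw": 0},
    {"travel": [0,0,-2.5],"yaw": 0},
    {"travel": [0,0,-3],"yaw": 0},
    {"travel": [0,0,-3.5],"yaw": 0},
    {"travel": [0,0,-4],"yaw": 0},
    {"travel": [0,0,-4],"yaw": 0},
    {"travel": [0,0,-4],"yaw": 0}
  ]
}}

```text
clock: 6.45
position: [592.1, -113.3, 166.3]
tcp_rot: [-1.563, 0.185, -0.185]
force: [0.3, -0.2, 0.7]
opening: 0.1
```

```bash
python3 - <<'E'
from h import *
s=read_state();print(s['position'],s['force'])
im,d=snapshot('scene');save('s1',cv2.resize(im[150:310,120:320],(800,640))[:600])
E
```

```text
[ 592.10303349 -113.344443    166.25228898] [ 0.31466672 -0.15946386  0.71837747]
```

View pics/s1.png

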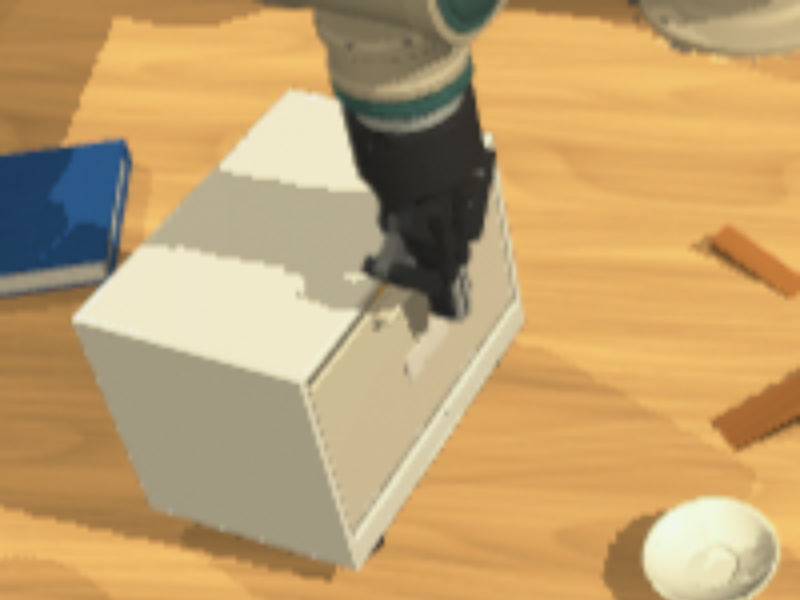

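The bin is nearly shut and the finger is on the lip at (440,310). I'll press on gently until it reaches the stop.

Request:
{"name": "send_rows", "arguments": {
  "plan": [
    {"travel": [0,0,-0.4],"yaw": 0},
    {"travel": [0,0,-0.8],"yaw": 0},
    {"travel": [0,0,-1.2],"yaw": 0},
    {"travel": [0,0,-1.6],"yaw": 0},
    {"travel": [0,0,-2],"yaw": 0},
    {"travel": [0,0,-2.4],"yaw": 0},
    {"travel": [0,0,-2.7],"yaw": 0},
    {"travel": [0,0,-3],"yaw": 0},
    {"travel": [0,0,-3],"yaw": 0},
    {"travel": [0,0,-3],"yaw": 0}
  ]
}}

```text
clock: 7.75
position: [591.8, -114.7, 166.4]
tcp_rot: [-1.56, 0.184, -0.185]
force: [1.5, 8.0, 1.4]
opening: 0.1
```

The bin is on its stop, with 8 N on the finger. Now I'll back off and go above the wedge's thick end.

Request:
{"name": "send_rows", "arguments": {
  "plan": [
    {"travel": [0,0,20],"yaw": 0},
    {"travel": [0,0,50],"yaw": 0},
    {"travel": [-10,0,90],"yaw": -8},
    {"travel": [-40,10,130],"yaw": -16},
    {"travel": [-80,20,170],"yaw": -24},
    {"travel": [-120,40,205],"yaw": -32},
    {"travel": [-154,60,225],"yaw": -40},
    {"travel": [-154,80,225],"yaw": -48},
    {"travel": [-154,80,225],"yaw": -48},
    {"travel": [-154,80,225],"yaw": -48}
  ],
  "claw": 62
}}

```text
clock: 9.0
position: [495.0, 138.6, 87.3]
tcp_rot: [-1.52, -0.47, 0.468]
force: [0.4, 0.3, 0.2]
opening: 61.9
```

```bash
python3 org.py t2; python3 - <<'E'
from h import *
s=read_state();R=cv2.Rodrigues(np.array(s['tcp_rot']))[0];print(s['opening'],'jaw',np.degrees(np.arctan2(R[1,0],R[0,0])))
g=np.array([494.1,138.4])-s['position'][:2];print('tool dx,dz',g@R[:2,0],g@R[:2,2])
E
```

```text
9.0 [495.  138.6  87.3] [0.36 0.27 0.22]
org ((570.0390014648438, -212.83267211914062), (160.163330078125, 240.65652465820312), 76.2829360961914)
panel pts away from lip: a,z [(78, 177), (77, 168), (77, 175), (77, 159), (77, 167), (77, 181), (78, 140), (77, 148), (77, 159), (77, 172), (77, 181), (77, 130)]
top z fit [3.43645443e-04 4.90978099e-04 1.98252462e+02]
61.672870251484795 jaw 34.309464867343145
tool dx,dz -0.9173442860506565 0.5365354255304788
```

View pics/t2.png

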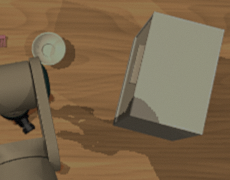

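The bin panel is upright at every height and the organiser hasn't moved. I'll descend and grip.

Request:
{"name": "send_rows", "arguments": {
  "plan": [
    {"travel": [-0.5,15,0.5],"yaw": 0},
    {"travel": [-0.5,30,0.5],"yaw": 0},
    {"travel": [-0.5,42,0.5],"yaw": 0},
    {"travel": [-0.5,52,0.5],"yaw": 0},
    {"travel": [-0.5,58,0.5],"yaw": 0},
    {"travel": [-0.5,62,0.5],"yaw": 0},
    {"travel": [-0.5,62,0.5],"yaw": 0},
    {"travel": [-0.5,62,0.5],"yaw": 0},
    {"travel": [-0.5,62,0.5],"yaw": 0},
    {"travel": [-0.5,62,0.5],"yaw": 0}
  ]
}}

```text
clock: 10.3
position: [493.7, 138.7, 24.5]
tcp_rot: [-1.519, -0.472, 0.471]
force: [-0.4, 0.9, 0.2]
opening: 61.9
```

Request:
{"name": "send_rows", "arguments": {
  "plan": [
    {"travel": [0,0,0],"yaw": 0},
    {"travel": [0,0,0],"yaw": 0},
    {"travel": [0,0,0],"yaw": 0},
    {"travel": [0,0,0],"yaw": 0},
    {"travel": [0,0,0],"yaw": 0},
    {"travel": [0,0,0],"yaw": 0},
    {"travel": [0,0,0],"yaw": 0},
    {"travel": [0,0,0],"yaw": 0},
    {"travel": [0,0,0],"yaw": 0},
    {"travel": [0,0,0],"yaw": 0}
  ],
  "claw": 24,
  "squeeze": 35
}}

```text
clock: 11.55
position: [493.8, 138.8, 24.5]
tcp_rot: [-1.519, -0.472, 0.471]
force: [-0.4, 0.7, 4.9]
opening: 31.2
```

Request:
{"name": "send_rows", "arguments": {
  "plan": [
    {"travel": [0,-14,0],"yaw": 0},
    {"travel": [0,-30,0],"yaw": 0},
    {"travel": [-6,-30,-22],"yaw": 8},
    {"travel": [-12,-30,-44],"yaw": 16},
    {"travel": [-18,-30,-66],"yaw": 24},
    {"travel": [-24,-30,-88],"yaw": 32},
    {"travel": [-30,-30,-110],"yaw": 40},
    {"travel": [-34,-30,-128],"yaw": 48},
    {"travel": [-34,-30,-128],"yaw": 48},
    {"travel": [-34,-30,-128],"yaw": 48}
  ]
}}

```text
clock: 12.8
position: [537.9, 14.5, 54.6]
tcp_rot: [-1.563, 0.183, -0.183]
force: [0.7, 0.3, -0.7]
opening: 31.2
```

```bash
python3 - <<'E'
from h import *
s=read_state();R=cv2.Rodrigues(np.array(s['tcp_rot']))[0];print(s['clock'],s['position'],s['force'],s['opening'],'jaw',np.degrees(np.arctan2(R[1,0],R[0,0])))
c=cal('wrist');im,d=snapshot('wrist');save('w2',im);np.save('w2.npy',d);np.save('w2i.npy',im);np.savez('w2c.npz',*c)
it,dt=snapshot('top');ct=cal('top');np.save('t3i.npy',it);np.save('t3.npy',dt)
sc,ds=snapshot('scene');np.save('s3i.npy',sc);np.save('s3.npy',ds)
save('c3',np.vstack([cv2.resize(it[100:220,290:450],(640,300)),cv2.resize(sc[200:320,180:340],(640,300))]))
E
```

```text
12.8 [537.85302323  14.45376961  54.62447433] [ 0.69841043  0.30764937 -0.6995399 ] 31.15306313111318 jaw -13.371721269622999
```

View pics/c3.png

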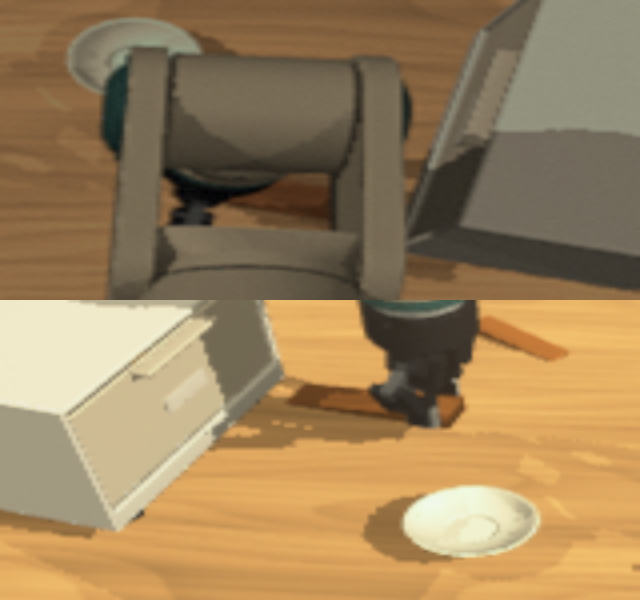

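The wedge is held level with its thin end toward the organiser. I'll check the tip position numerically.

```bash
python3 - <<'E'
from h import *
im=np.load('s3i.npy');c=cal('scene');P=cloud(np.load('s3.npy'),c)
print('pred tip px',proj('scene',[[513,-90.1,31]]))
h=cv2.cvtColor(im,cv2.COLOR_RGB2HSV)
m=np.zeros((400,640),bool);w=(slice(228,262),slice(245,300))
m[w]=(h[w][...,0]<13)&(h[w][...,1]>150)&(P[w][...,2]>20)&(P[w][...,2]<60)
Q=P[m];print(len(Q))
vx,vy,x0,y0=cv2.fitLine(Q[:,:2].astype(np.float32),cv2.DIST_HUBER,0,.01,.01).ravel();print('axis ang',np.degrees(np.arctan2(vy,vx)))
S=read_state()['position'][:2];f=np.array([.2365,.9716]);y=np.array([.9716,-.2365])
a=(Q[:,:2]-S)@f;b=(Q[:,:2]-S)@y
print('a',np.percentile(a,[0,2,50,98,100]).round(1))
for lo in range(-110,-30,12):
    q=(a>=lo)&(a<lo+12)
    if q.sum()>3: print(lo,q.sum(),'b',b[q].min().round(1),b[q].max().round(1),'z',np.median(Q[q,2]).round(1))
F=np.array([501.6,-134.4]);print('foot rel: a,b',(F-S)@f,(F-S)@y)
E
```

```text
pred tip px [[254.5042917  236.94619455]]
0Traceback (most recent call last):
  File "<stdin>", line 8, in <module>
cv2.error: OpenCV(4.12.0) /io/opencv/modules/imgproc/src/linefit.cpp:50: error: (-215:Assertion failed) count > 0 in function 'fitLine2D_wods'
```

```bash
python3 - <<'E'
from h import *
c=cal('scene');P=cloud(np.load('s3.npy'),c)
S=read_state()['position'][:2];f=np.array([.2365,.9716]);y=np.array([.9716,-.2365])
a=(P[...,:2]-S)@f;b=(P[...,:2]-S)@y;Z=P[...,2]
for lo in range(-116,-20,12):
    q=(a>=lo)&(a<lo+12)&(abs(b)<35)&(Z>22)&(Z<60)
    if q.sum()>3: print(lo,q.sum(),'b',np.percentile(b[q],[2,98]).round(1),'z',np.median(Z[q]).round(1))
q=(abs(b)<25)&(Z>24)&(Z<60)&(a>-130)&(a<0);print('tip a',np.percentile(a[q],[0,1,3]))
F=np.array([501.6,-134.4]);print('foot rel: a,b',(F-S)@f,(F-S)@y)
E
```

```text
-116 17 b [-10.8  18.6] z 31.9
-104 35 b [-13.   20.8] z 33.3
-92 38 b [-11.5  19.6] z 34.6
-80 41 b [-11.2  18.4] z 36.6
-68 39 b [-10.9  19.9] z 38.4
-56 29 b [-3.4 20. ] z 40.3
-44 20 b [10.5 20. ] z 38.6
-32 13 b [-6.9 18.6] z 35.1
tip a [-111.15291039 -109.34756074 -107.29989422]
foot rel: a,b -153.33807606574013 0.05338208096306441
```

Kinematics and the picture agree on the tip to within about 2 mm. I'll lower the wedge and bring the tip to the foot's rim.

Request:
{"name": "send_rows", "arguments": {
  "plan": [
    {"travel": [0,12,0],"yaw": 0.3},
    {"travel": [0,22,0],"yaw": 0.3},
    {"travel": [0,27,0],"yaw": 0.3},
    {"travel": [0,29.5,0],"yaw": 0.3},
    {"travel": [0,29.5,-8],"yaw": 0.3},
    {"travel": [0,29.5,-16],"yaw": 0.3},
    {"travel": [0,29.5,-24],"yaw": 0.3},
    {"travel": [0,29.5,-32],"yaw": 0.3},
    {"travel": [0,29.5,-38],"yaw": 0.3},
    {"travel": [0,29.5,-38],"yaw": 0.3}
  ]
}}

```text
clock: 14.2
position: [529.1, -23.5, 24.8]
tcp_rot: [-1.562, 0.19, -0.19]
force: [-0.1, 0.0, -0.6]
opening: 31.2
```

Request:
{"name": "send_rows", "arguments": {
  "plan": [
    {"travel": [0,0,-1],"yaw": 0},
    {"travel": [0,0,-2],"yaw": 0},
    {"travel": [0,0,-3],"yaw": 0},
    {"travel": [0,0,-4],"yaw": 0},
    {"travel": [0,0,-4],"yaw": 0},
    {"travel": [0,0,-4],"yaw": 0},
    {"travel": [0,0,-4],"yaw": 0},
    {"travel": [0,0,-4],"yaw": 0},
    {"travel": [0,0,-4],"yaw": 0},
    {"travel": [0,0,-4],"yaw": 0}
  ]
}}

```text
clock: 15.45
position: [528.2, -26.9, 24.8]
tcp_rot: [-1.562, 0.189, -0.19]
force: [0.2, -0.4, -1.1]
opening: 31.3
```

```bash
python3 - <<'E'
from h import *
s=read_state();R=cv2.Rodrigues(np.array(s['tcp_rot']))[0];print(s['clock'],s['position'],s['force'],s['opening'],'jaw',np.degrees(np.arctan2(R[1,0],R[0,0])))
f=np.array([.237,.9715]);y=np.array([.9715,-.237]);q=s['position'][:2]-[501.6,-134.4];print('a,b of TCP from foot',q@f,q@y,'tip past rim',13-(q@f-107.5))
im,d=snapshot('wrist');save('w3',im)
E
```

```text
15.45 [528.21199442 -26.91259847  24.81384153] [ 0.22070933 -0.44914231 -1.08462184] 31.25160542262008 jaw -13.831298976921191
a,b of TCP from foot 110.73105326221483 0.3790384186954323 tip past rim 9.768946737785171
```

View pics/w3.png

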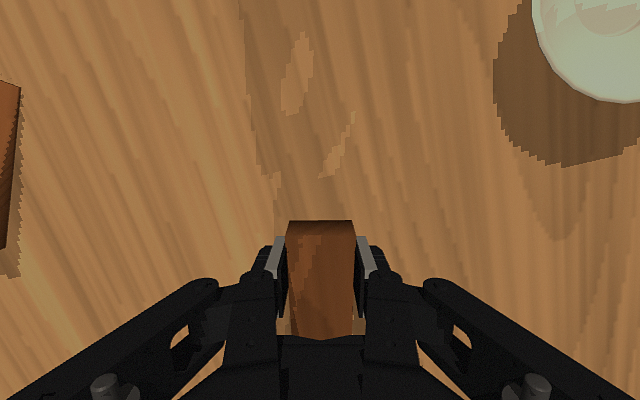

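The wedge sits square in the jaws, its tail at (322,222) and its tip about 10 mm past the rim. I'll creep in from here.

Request:
{"name": "send_rows", "arguments": {
  "plan": [
    {"travel": [0,0,-0.5],"yaw": 0},
    {"travel": [0,0,-1],"yaw": 0},
    {"travel": [0,0,-1.5],"yaw": 0},
    {"travel": [0,0,-2],"yaw": 0},
    {"travel": [0,0,-2.5],"yaw": 0},
    {"travel": [0,0,-3],"yaw": 0},
    {"travel": [0,0,-3.5],"yaw": 0},
    {"travel": [0,0,-3.5],"yaw": 0},
    {"travel": [0,0,-3.5],"yaw": 0},
    {"travel": [0,0,-3.5],"yaw": 0}
  ]
}}

```text
clock: 16.75
position: [527.4, -30.3, 24.8]
tcp_rot: [-1.562, 0.189, -0.189]
force: [0.3, -0.7, 0.3]
opening: 31.7
```

Request:
{"name": "send_rows", "arguments": {
  "plan": [
    {"travel": [0,0,-0.5],"yaw": 0},
    {"travel": [0,0,-1],"yaw": 0},
    {"travel": [0,0,-1.5],"yaw": 0},
    {"travel": [0,0,-2],"yaw": 0},
    {"travel": [0,0,-2.5],"yaw": 0},
    {"travel": [0,0,-3],"yaw": 0},
    {"travel": [0,0,-3.5],"yaw": 0},
    {"travel": [0,0,-3.5],"yaw": 0},
    {"travel": [0,0,-3.5],"yaw": 0},
    {"travel": [0,0,-3.5],"yaw": 0}
  ]
}}

```text
clock: 18.0
position: [526.5, -33.7, 24.8]
tcp_rot: [-1.562, 0.19, -0.189]
force: [-0.0, 0.4, -0.0]
opening: 31.3
```

Request:
{"name": "send_rows", "arguments": {
  "plan": [
    {"travel": [0,0,-0.5],"yaw": 0},
    {"travel": [0,0,-1],"yaw": 0},
    {"travel": [0,0,-1.5],"yaw": 0},
    {"travel": [0,0,-2],"yaw": 0},
    {"travel": [0,0,-2.5],"yaw": 0},
    {"travel": [0,0,-3],"yaw": 0},
    {"travel": [0,0,-3.5],"yaw": 0},
    {"travel": [0,0,-3.5],"yaw": 0},
    {"travel": [0,0,-3.5],"yaw": 0},
    {"travel": [0,0,-3.5],"yaw": 0}
  ]
}}

```text
clock: 19.25
position: [525.9, -36.1, 24.9]
tcp_rot: [-1.561, 0.189, -0.19]
force: [1.8, 7.3, -0.2]
opening: 31.2
```

Contact at 7.5 N. I'll add a little more.

Request:
{"name": "send_rows", "arguments": {
  "plan": [
    {"travel": [0,0,-0.2],"yaw": 0},
    {"travel": [0,0,-0.4],"yaw": 0},
    {"travel": [0,0,-0.5],"yaw": 0},
    {"travel": [0,0,-0.5],"yaw": 0},
    {"travel": [0,0,-0.5],"yaw": 0},
    {"travel": [0,0,-0.5],"yaw": 0},
    {"travel": [0,0,-0.5],"yaw": 0},
    {"travel": [0,0,-0.5],"yaw": 0},
    {"travel": [0,0,-0.5],"yaw": 0},
    {"travel": [0,0,-0.5],"yaw": 0}
  ]
}}

```text
clock: 20.5
position: [525.9, -36.2, 24.9]
tcp_rot: [-1.56, 0.189, -0.189]
force: [1.4, 9.3, -1.6]
opening: 31.1
```

9.4 N. Now I'll release, raise the arm and back away.

Request:
{"name": "send_rows", "arguments": {
  "plan": [
    {"travel": [0,0,0],"yaw": 0},
    {"travel": [0,0,0],"yaw": 0},
    {"travel": [0,0,0],"yaw": 0},
    {"travel": [0,0,0],"yaw": 0},
    {"travel": [0,0,2],"yaw": 0},
    {"travel": [0,-6,2],"yaw": 0},
    {"travel": [0,-18,2],"yaw": 0},
    {"travel": [0,-30,6],"yaw": 0},
    {"travel": [0,-30,40],"yaw": 0},
    {"travel": [0,-30,65],"yaw": 0}
  ],
  "claw": 50
}}

```text
clock: 21.75
position: [541.8, 26.6, 56.2]
tcp_rot: [-1.562, 0.188, -0.191]
force: [0.4, 0.1, -0.1]
opening: 50.0
```

```bash
python3 org.py t4; python3 - <<'E'
from h import *
s=read_state();R=cv2.Rodrigues(np.array(s['tcp_rot']))[0];print(s['clock'],s['position'],s['force'],s['opening'],'jaw',np.degrees(np.arctan2(R[1,0],R[0,0])))
c=cal('wrist');im,d=snapshot('wrist');save('w4',im);P=cloud(d,c)
sc,ds=snapshot('scene');save('s4',sc)
F=np.array([501.6,-134.4]);f=np.array([.237,.9715]);y=np.array([.9715,-.237])
def st(P,n):
    a=(P[...,:2]-F)@f;b=(P[...,:2]-F)@y;Z=P[...,2]
    for lo in range(30,126,8):
        q=(a>=lo)&(a<lo+8)&(abs(b)<30)&(Z>4)&(Z<30)
        if q.sum()>3: print(n,lo,q.sum(),'b',np.percentile(b[q],[2,98]).round(1),'z',np.median(Z[q]).round(1),'amax',a[q].max().round(1))
st(P,'wrist');st(cloud(ds,cal('scene')),'scene')
E
```

```text
21.75 [541.8  26.6  56.2] [ 0.39  0.1  -0.13]
org ((570.0999755859375, -212.90570068359375), (160.1334686279297, 240.59461975097656), 76.26325988769531)
panel pts away from lip: a,z [(77, 173), (77, 166), (77, 177), (77, 158), (77, 167), (77, 180), (78, 151), (77, 162), (77, 171), (77, 181), (77, 130), (77, 141)]
top z fit [1.39083641e-03 1.02281618e-03 1.98254373e+02]
21.8 [542.11282848  29.05846418  56.09238231] [-0.91419192  2.35727387  0.49814953] 49.98892504262521 jaw -13.730424253458118
wrist 94 62 b [-7.7 12.6] z 18.9 amax 101.9
wrist 102 470 b [-14.3  16. ] z 19.8 amax 110.0
wrist 110 1262 b [-14.6  16.1] z 18.0 amax 118.0
wrist 118 56 b [-12.2  15.8] z 16.9 amax 118.9
scene 30 18 b [-11.7  19.1] z 8.1 amax 37.1
scene 38 24 b [-13.1  18.3] z 8.9 amax 45.8
scene 46 24 b [-12.8  20.5] z 9.9 amax 54.0
scene 54 27 b [-12.7  20.2] z 11.2 amax 61.8
scene 62 26 b [-12.1  19.9] z 11.7 amax 69.5
scene 70 26 b [-14.7  20.4] z 13.8 amax 77.5
scene 78 28 b [-14.7  19.9] z 15.4 amax 85.4
scene 86 27 b [-12.2  19.4] z 16.6 amax 94.0
scene 94 31 b [-11.8  19.4] z 17.3 amax 102.0
scene 102 32 b [-15.   19.5] z 18.0 amax 109.7
scene 110 32 b [-8.1 19.4] z 16.5 amax 117.3
```

View pics/w4.png

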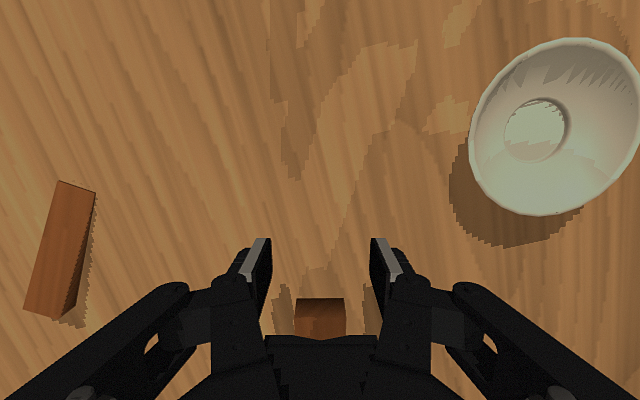

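The wedge is straight, with its tail at (320,300), and the organiser hasn't moved. I'll confirm the jam by pushing the tail squarely with closed fingers.

Request:
{"name": "send_rows", "arguments": {
  "plan": [
    {"travel": [0,0,0],"yaw": 0},
    {"travel": [0,0,0],"yaw": 0},
    {"travel": [0,0,0],"yaw": 0},
    {"travel": [0,10,0],"yaw": 0},
    {"travel": [0,20,-6],"yaw": 0},
    {"travel": [0,27,-14],"yaw": 0},
    {"travel": [0,27,-22],"yaw": 0},
    {"travel": [0,27,-30],"yaw": 0},
    {"travel": [0,27,-34],"yaw": 0},
    {"travel": [0,27,-34],"yaw": 0}
  ],
  "claw": 0
}}

```text
clock: 23.15
position: [533.1, -7.8, 28.1]
tcp_rot: [-1.562, 0.189, -0.19]
force: [-0.2, 0.6, -0.3]
opening: 0.0
```

Request:
{"name": "send_rows", "arguments": {
  "plan": [
    {"travel": [0,0,-0.5],"yaw": 0},
    {"travel": [0,0,-1],"yaw": 0},
    {"travel": [0,0,-1.5],"yaw": 0},
    {"travel": [0,0,-2],"yaw": 0},
    {"travel": [0,0,-2.5],"yaw": 0},
    {"travel": [0,0,-3],"yaw": 0},
    {"travel": [0,0,-3.5],"yaw": 0},
    {"travel": [0,0,-3.5],"yaw": 0},
    {"travel": [0,0,-3.5],"yaw": 0},
    {"travel": [0,0,-3.5],"yaw": 0}
  ]
}}

```text
clock: 24.4
position: [532.6, -9.5, 28.0]
tcp_rot: [-1.56, 0.188, -0.19]
force: [2.4, 7.4, 0.1]
opening: -0.1
```

Request:
{"name": "send_rows", "arguments": {
  "plan": [
    {"travel": [0,0,-0.2],"yaw": 0},
    {"travel": [0,0,-0.4],"yaw": 0},
    {"travel": [0,0,-0.6],"yaw": 0},
    {"travel": [0,0,-0.6],"yaw": 0},
    {"travel": [0,0,-0.6],"yaw": 0},
    {"travel": [0,0,-0.6],"yaw": 0},
    {"travel": [0,0,-0.6],"yaw": 0},
    {"travel": [0,0,-0.6],"yaw": 0},
    {"travel": [0,0,-0.6],"yaw": 0},
    {"travel": [0,0,-0.6],"yaw": 0}
  ]
}}

```text
clock: 25.65
position: [532.5, -9.6, 28.1]
tcp_rot: [-1.559, 0.188, -0.19]
force: [2.8, 10.8, -0.5]
opening: 0.1
```

11.1 N and the tail moved only about 0.1 mm, so it is jammed. I'll retreat and check.

Request:
{"name": "send_rows", "arguments": {
  "plan": [
    {"travel": [0,0,2],"yaw": 0},
    {"travel": [0,0,10],"yaw": 0},
    {"travel": [0,-20,25],"yaw": 0},
    {"travel": [-20,-50,50],"yaw": 0},
    {"travel": [-40,-80,80],"yaw": 0},
    {"travel": [-60,-110,115],"yaw": 0},
    {"travel": [-80,-140,150],"yaw": 0},
    {"travel": [-90,-150,170],"yaw": 0},
    {"travel": [-90,-150,170],"yaw": 0},
    {"travel": [-90,-150,170],"yaw": 0}
  ]
}}

```text
clock: 26.9
position: [485.1, 174.5, 177.0]
tcp_rot: [-1.563, 0.191, -0.189]
force: [-0.5, -0.1, -0.5]
opening: 0.0
```

```bash
python3 org.py t5; python3 - <<'E'
from h import *
sc,ds=snapshot('scene');save('s5',cv2.resize(sc[150:330,120:360],(800,600)));P=cloud(ds,cal('scene'))
F=np.array([501.6,-134.4]);f=np.array([.237,.9715]);y=np.array([.9715,-.237])
a=(P[...,:2]-F)@f;b=(P[...,:2]-F)@y;Z=P[...,2]
q=(a>30)&(a<130)&(abs(b)<25)&(Z>5)&(Z<30);print('tail a',a[q].max());print(np.polyfit(a[q],b[q],1),np.polyfit(a[q],Z[q],1))
print(read_state()['clock'])
E
```

```text
26.9 [485.1 174.5 177. ] [-0.48 -0.07 -0.46]
org ((570.0479125976562, -212.87158203125), (160.19198608398438, 240.65248107910156), 76.24015808105469)
panel pts away from lip: a,z [(77, 176), (78, 168), (77, 178), (77, 157), (78, 172), (77, 180), (77, 138), (77, 151), (77, 159), (78, 174), (77, 182), (77, 130)]
top z fit [6.70643732e-04 7.23270668e-04 1.98260551e+02]
tail a 116.4349217375363
[0.02100666 3.07610151] [0.10571391 5.20215432]
27.0
```

View pics/s5.png

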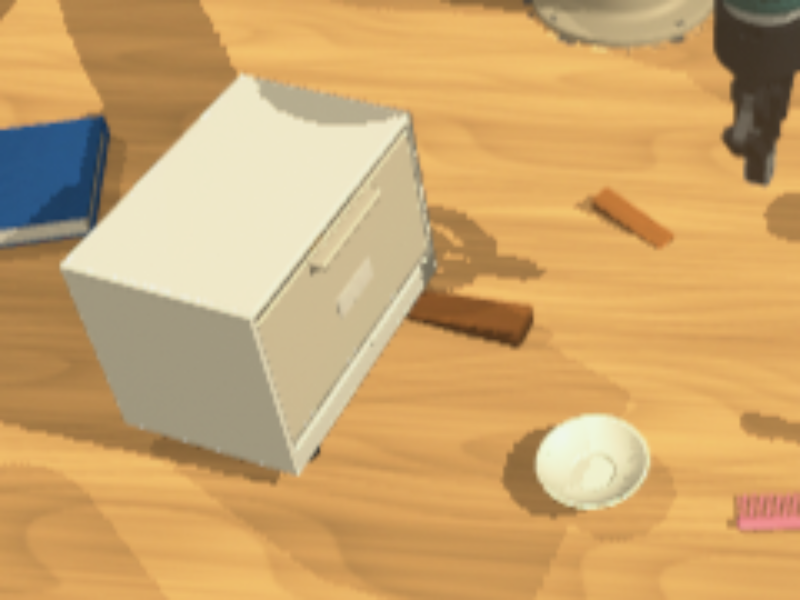

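The bin is shut, the wedge sits at the front right foot (470,315), the organiser hasn't moved, and the arm is clear.

```bash
python3 -c "
from station import *
print(hand_in())"
```

```text
the job is handed in; nothing more can be done
None
```

The job is done and handed in at about 27 s of the 59 s allowed. I tipped the bin shut by pushing its lip onto the stop, at about 8 N. Then I slid the middle-sized wedge, thin end first, straight in under the front right foot. After letting go, I pushed its tail with closed fingers to 11 N; it moved only about 0.1 mm, so it is jammed.

**Last checks:**
- **Organiser:** within 0.1 mm and 0.05° of where it started, with its top still level.
- **Bin:** the panel is upright at every height measured.
- **Wedge:** about 20 mm past the foot's front rim and lined up straight. That suggests a gap of about 5.5 mm under the foot.
- **Arm:** clear of everything and reading no contact force.
- **Other things:** nothing else was touched that I saw. I didn't measure the bystanders' positions afterwards.

**Disagreement:** the scene camera put the wedge 3 to 4 mm to one side of the foot's centre, while the wrist camera and the arm's own position put it within 1 mm. I trusted those two; the 32 mm wedge supports the 26 mm foot either way.

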